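# Put the paint bench in order

## Task

Put everything back in its own holder on the paint bench: the paint tin, the tester pot and the oblong can each in the dish whose shape and size match it, and the two wedge-shaped sanding blocks side by side in the plywood tray, head to tail so that both lie flat on its floor. Keep the tin, the pot and the can upright and set everything down gently, without dropping it.

Things in the scene. Friction and masses are not known exactly. Their poses are not given: they have to be found in the camera images.
- paint_tin: round steel paint tin with a dark band, the larger of the two: 66 mm across, 76 mm high, upright; origin at the centre of its underside, z up. 0.36 kg
- tester_pot: small round steel tester pot with a dark band: 44 mm across, 62 mm high, upright; origin at the centre of its underside, z up. 0.13 kg
- thinner_can: oblong steel can with a dark band, 58 mm long (its x) by 38 mm wide (its y), body 85 mm high, with an off-centre black screw cap (20 mm across, at x = +14 mm) up to 97 mm, upright; origin at the centre of its underside, z up. 0.22 kg
- wedge_block_1: wooden wedge sanding block, flat, 0.1 kg; the two are alike. From above, in mm: straight side along y = -14; thick end x = -55, y -14 to 28; thin end x = 55, y -14 to 0. 24 high; dark grip bar on top, z 24 to 56, 34 long (x), 18 wide (y), centred at x -28, y 3: pinch it across y. Origin on the underside, halfway along
- wedge_block_2: wooden wedge sanding block, flat, 0.1 kg; the two are alike. From above, in mm: straight side along y = -14; thick end x = -55, y -14 to 28; thin end x = 55, y -14 to 0. 24 high; dark grip bar on top, z 24 to 56, 34 long (x), 18 wide (y), centred at x -28, y 3: pinch it across y. Origin on the underside, halfway along
- tin_dish: the larger round grey plastic dish, fixed to the bench: recess 84 mm across, floor 4 mm above the bench, wall 4 mm thick and 12 mm high over the bench; origin at its centre on the bench. Holder of the paint tin
- pot_dish: the smaller round grey plastic dish, fixed to the bench: recess 62 mm across, floor 4 mm above the bench, wall 4 mm thick and 12 mm high over the bench; origin at its centre on the bench. Holder of the tester pot
- can_dish: oblong grey plastic dish, fixed to the bench: recess 76 mm long (its x) by 56 mm wide (its y), floor 4 mm above the bench, wall 4 mm thick and 12 mm high over the bench; origin at its centre on the bench. Holder of the oblong can, long side along long side, either way round
- block_tray: plywood tray, fixed to the bench, recess 128 (x) by 74 mm (y), floor 4 mm above the bench, wall 4 mm thick, top at 12 mm; origin at its centre on the bench. Holds both sanding blocks, slanted sides facing: one with its x along the tray's x and origin at (0, -17 mm), the other turned half round at (0, +17 mm), 6 mm between and beside them

How it is judged:
By the outcome, as a careful person would: the job done as asked, in the order asked, and still so for the second after the job is handed in, with the robot touching nothing.
It also fails if it takes over 136 s, if anything falls off the work surface, if the arm or the gripper's body presses on something with over 40 N, if the wrist force passes 120 N, or if a joint passes its speed limit or range.

## Robot

A 6-joint arm with a two-finger parallel gripper is mounted at the origin on the work surface. World frame = base frame: x ahead of the robot, y to its left, z up, the work surface at z = 0. Lengths are in mm, angles in rad, forces in N, time in s.
With the tool pointing down it reaches from about 300 to 850 mm from the base axis. Payload 4.2 kg.
Tool frame: the origin (TCP) lies midway between the tips of the shut fingers; the grasp point (between the pads) lies 19 mm behind it; z points along the fingers, y is the line along which they close (so a half turn about z gives the same grasp; the last joint's range is limited). The gripper opens to 91 mm and grips with 3 to 60 N. Pads are 32 mm wide; open, the fingers measure 118 mm over their backs; the gripper's body (76 mm by 178 mm) begins 60 mm behind the grasp point.
Start: joints at [-1.144, 0.32, 1.565, -0, 1.257, -0.02], TCP at [248.452, -518.57, 213.976] pointing down, gripper open.
Joint ranges: [-3.11, 3.11], [-0.84, 2.01], [0.21, 2.61], [-1.34, 4.49], [0.05, 2.63], [-2.56, 2.56]. Speed limits (rad/s): [2.57, 2.57, 3.14, 3.14, 3.14, 3.14].

## Interface

Orientations are given as a rotation vector (axis times angle).
In Python, from rig import * gives the robot as it stands. The module is installed in compiled form; this text tells all that it offers.
- The arm moves only by the shell command python3 -m handwheel 'ROWS'. ROWS is rows parted by semicolons, their numbers by spaces, 1 to 12 of them, each of 5 numbers: the finger opening in mm, then dx, dy, dz in mm, then a turn about the tool's z in rad; each row is the pose to reach, as a shift and turn from the pose commanded when the command began, along the tool's axes at that moment; what a row does not reach only later rows make up. A row lasts 1/8 s, in which the tool goes at most 62.5 mm and 0.188 rad, less where a joint would pass 70% of its speed; a pose out of reach is approached as far as the arm can. The fingers move at their own pace and stop on an object; the grip force is fixed at half the most. Time passes only in rows, so rows that do not move let the fingers close. It prints the time, the measured TCP pose, the force, the opening and the grip force at its end.
- read_state(): the state, without advancing time (a new reading comes with each control period).
- capture(name): name is "side" or "top" or "wrist"; returns a dict with "image" (420x560x3 uint8, red, green, blue), "intrinsics" (3x3 intrinsics, pixels), "camera_from_world" (4x4, takes a point from world to camera coordinates). Camera axes: x right, y up, looking along -z (the intrinsics and any distortion apply to the point x, -y, -z); pixel columns grow to the right and rows downward; lengths in mm; the calibration is good to about 2 mm. The wrist camera is an equidistant fisheye: a pixel r from the principal point sees the ray r / f radians off the axis. A picture is of the moment at which its call begins. There is no depth.
- hand_in(): hands the job in; it is judged then, once.
Trained networks look in a picture, given as the dict that the camera call returned (one of the last four; its "shot" number tells which), for a name from the list of things; names that differ only in an ending like _2 or _b are one class to them, and where a whole thing is asked for, a point or a joint stands for the part that bears it (a point fixed in the world has none). Each returns a list of dicts, best first, with "score" (0 to 1); they miss things now and then, are a little off and sometimes report something else, mostly with a low value. They report only what shows in the picture. A call takes as long as a camera call.
- recognise(picture, name): "location" ([x, y, z] in mm, in world coordinates, good to about 4 mm: the middle of the surface that is visible of it).
The state is a dict: "time": time; "qpos": joint angles; "qvel": joint speeds; "joint_efforts": joint torques, N m; "position": TCP position; "eef_rot": TCP orientation; "force": force on the tool from outside, world axes, zero at the start; "wrist_torque": the same for the moment, N m; "grip_width": finger opening in mm; "grip_force": force on a finger pad.
Only numpy, scipy, OpenCV 4.12 (cv2) and the standard library are available. Lean on these libraries where they do the work, as an engineer would, in place of code of your own. Each camera call takes 0.05 s, during which the arm holds its last target. There are 200 camera calls.

## Working session

There is one attempt and no reset: what is moved stays moved. The work goes in short steps, Python scripts to look and compute and a shell command to move; the robot and the scene stay as the last step left them, time stands still between calls to the robot, and variables do not carry over. Pictures are saved under pics/ and viewed, at most 14 in all, crops included, and the job is handed in when it is done.

```bash
mkdir -p pics; python3 - <<'E'
from rig import *
import cv2
s=read_state();print(s)
for n in["top","side"]:
    c=capture(n);cv2.imwrite(f"pics/{n}0.png",c["image"][:,:,::-1])
    print(n,c["intrinsics"],c["camera_from_world"])
    for o in["paint_tin","tester_pot","thinner_can","wedge_block_1","tin_dish","pot_dish","can_dish","block_tray"]:
        print(o,[([round(v) for v in r["location"]],round(r["score"],2)) for r in recognise(c,o)[:4]])
E
```

```text
{'time': 0.0, 'qpos': array([-1.14399531e+00,  3.20303164e-01,  1.56567251e+00, -3.86547718e-05,
        1.25740114e+00, -2.00256831e-02]), 'qvel': array([-0.0005641 ,  0.00010375,  0.00065205,  0.00057805, -0.0001448 ,
       -0.00111116]), 'joint_efforts': array([-1.12291909e-03, -4.12459660e+01, -2.31970203e+01,  7.24704308e-02,
        4.57007205e-02, -1.47504184e-04]), 'position': array([ 248.22767029, -518.09883609,  213.11635032]), 'eef_rot': array([-3.06181332e+00, -6.95682240e-01,  6.22291075e-04]), 'force': array([0.50108961, 0.47374629, 0.15782303]), 'wrist_torque': array([ 0.00720786, -0.01138372,  0.06217699]), 'grip_force': 0.0, 'grip_width': 91.27626275994605}
top [[416.20739631   0.         278.55155414]
 [  0.         416.20739631 201.2564744 ]
 [  0.           0.           1.        ]] [[-1.46742318e-02 -9.99887636e-01 -3.06319191e-03  1.04447107e+01]
 [ 9.88781116e-01 -1.49665366e-02  1.48620009e-01 -4.91732971e+02]
 [-1.48649155e-01 -8.47941860e-04  9.88889635e-01 -1.03985554e+03]
 [ 0.00000000e+00  0.00000000e+00  0.00000000e+00  1.00000000e+00]]
paint_tin [([351
[... 398 characters left out ...]
.2101916    0.         276.43479735]
 [  0.         397.2101916  206.18298576]
 [  0.           0.           1.        ]] [[-6.75069536e-01 -7.37698890e-01  9.02606312e-03  3.38923723e+02]
 [ 5.21745065e-01 -4.68728470e-01  7.12794296e-01 -2.86744280e+02]
 [-5.21596788e-01  4.85895018e-01  7.01315066e-01 -8.21798837e+02]
 [ 0.00000000e+00  0.00000000e+00  0.00000000e+00  1.00000000e+00]]
paint_tin []
tester_pot [([444, -110, 50], 0.8)]
thinner_can [([437, 134, 69], 0.71)]
wedge_block_1 [([506, -403, 21], 0.94), ([528, 417, 20], 0.93)]
tin_dish [([342, -292, 5], 0.73)]
pot_dish [([644, -207, 8], 0.76)]
can_dish [([628, 210, 5], 0.66), ([339, -287, 7], 0.47)]
block_tray [([659, -12, 7], 0.76)]
```

```bash
cat > h.py <<'E'
import numpy as np, cv2
from rig import *
def proj(c,P):
    P=np.atleast_2d(np.asarray(P,float)); T=c["camera_from_world"]
    q=P@T[:3,:3].T+T[:3,3]; q=q*[1,-1,-1]
    K=c["intrinsics"]; p=q@K.T; return p[:,:2]/p[:,2:]
def rect(c,z,cx,cy,w,h,s):
    "metric view at height z: up = +x, left = +y; s px/mm; w across y, h along x"
    W=np.array([[cx+h/2,cy+w/2,z],[cx+h/2,cy-w/2,z],[cx-h/2,cy-w/2,z],[cx-h/2,cy+w/2,z]])
    dst=np.float32([[0,0],[w*s,0],[w*s,h*s],[0,h*s]])
    M=cv2.getPerspectiveTransform(np.float32(proj(c,W)),dst)
    return cv2.warpPerspective(c["image"],M,(int(w*s),int(h*s)),flags=cv2.INTER_CUBIC)[:,:,::-1].copy()
E
python3 - <<'E'
from h import *
c=capture("top")
cv2.imwrite("pics/top.png",cv2.resize(c["image"][:,:,::-1],(800,600),interpolation=cv2.INTER_CUBIC))
# mosaic: 6 crops each 260x290
L=[(24,514,-406),(24,538,407),(85,449,122),(12,626,208),(12,652,-8),(12,648,-210)]
t=[rect(c,z,x,y,133,145,2) for z,x,y in L]
cv2.imwrite("pics/mos.png",np.vstack([np.hstack(t[:3]),np.hstack(t[3:])]))
E
```

```text
(no output)
```

View pics/top.png

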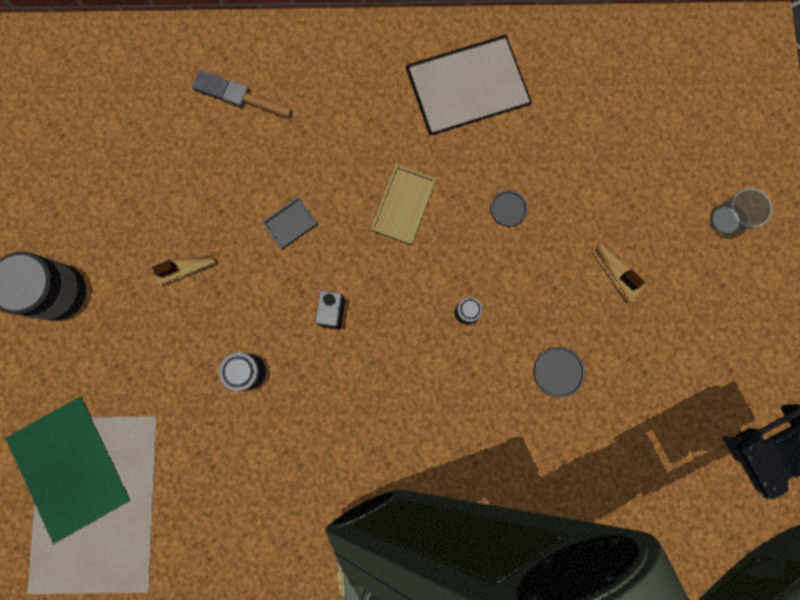

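View pics/mos.png

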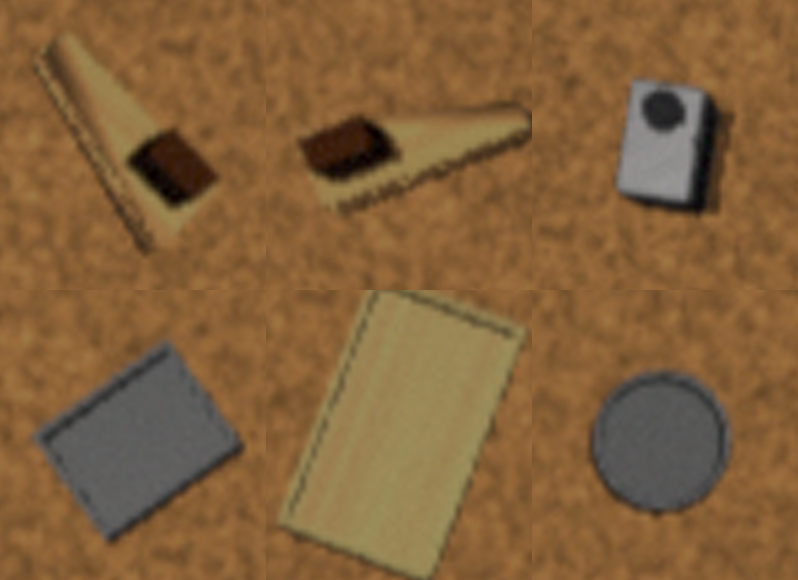

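```bash
cat >> h.py <<'E'
from scipy.optimize import minimize
def box(x0,x1,y0,y1,z0,z1): return np.array([[x,y,z] for x in(x0,x1) for y in(y0,y1) for z in(z0,z1)],float)
def cyl(r,h,x=0,z0=0):
    a=np.linspace(0,2*np.pi,40); return np.array([[x+r*np.cos(t),r*np.sin(t),z] for t in a for z in(z0,h)])
wed=np.array([[x,y,z] for x,y in[(-55,-14),(-55,28),(55,-14),(55,0)] for z in(0,24)],float)
M={"tin":[cyl(33,76)],"pot":[cyl(22,62)],"can":[box(-29,29,-19,19,0,85),cyl(10,97,14,85)],
 "wedge":[wed,box(-45,-11,-6,12,24,56)],"tind":[cyl(46,12)],"potd":[cyl(35,12)],
 "cand":[box(-42,42,-32,32,0,12)],"tray":[box(-68,68,-41,41,0,12)]}
def mask(c,kind):
    im=cv2.GaussianBlur(c["image"],(3,3),0); h,s,v=[a.astype(int) for a in cv2.split(cv2.cvtColor(im,cv2.COLOR_RGB2HSV))]
    if kind=="grey": m=(s<95)
    else: m=((h>=17)&(s>60)&(v>60))|(v<0)
    if kind=="wedge": m|=(v<55)
    return m.astype(np.uint8)
def fit(c,name,kind,p0,S=4):
    m=mask(c,kind); u,v=proj(c,[p0[0],p0[1],20])[0].astype(int); R=65
    u0,v0=u-R,v-R
    big=cv2.copyMakeBorder(m,R,R,R,R,cv2.BORDER_CONSTANT)[v0+R:v0+3*R,u0+R:u0+3*R]
    big=cv2.morphologyEx(big,cv2.MORPH_CLOSE,np.ones((3,3),np.uint8))
    n,l,st,ce=cv2.connectedComponentsWithStats(big)
    # component nearest the middle
    k=min([i for i in range(1,n) if st[i,4]>40],key=lambda i:np.hypot(*(ce[i]-R)))
    T=cv2.resize((l==k).astype(np.float32),None,fx=S,fy=S,interpolation=cv2.INTER_LINEAR)>.5
    def ren(p):
        I=np.zeros(T.shape,np.uint8); ca,sa=np.cos(p[2]),np.sin(p[2])
        for h in M[name]:
            w=np.c_[h[:,0]*ca-h[:,1]*sa+p[0],h[:,0]*sa+h[:,1]*ca+p[1],h[:,2]]
            q=((proj(c,w)-[u0,v0]+.5)*S*16).round().astype(np.int32)
            cv2.fillConvexPoly(I,cv2.convexHull(q),1,shift=4)
        return I>0
    f=lambda p:1-(ren(p)&T).sum()/max(1,(ren(p)|T).sum())
    sx=np.array([[0,0,0],[6,0,0],[0,6,0],[0,0,.15]])+np.asarray(p0)
    r=minimize(f,p0,method="Nelder-Mead",options=dict(initial_simplex=sx,xatol=.1,fatol=1e-4))
    return r.x,1-r.fun,T,ren(r.x)
E
python3 - <<'E'
from h import *
L=[("tin","grey",(351,273,0)),("pot","grey",(444,-122,0)),("can","grey",(449,122,-.1)),("wedge","wedge",(514,-406,.8)),("wedge","wedge",(538,407,-1.18)),
("tind","grey",(341,-284,0)),("potd","grey",(648,-210,0)),("cand","grey",(624,206,-.957)),("tray","wood",(652,-8,-.4))]
for n in["top","side"]:
    c=capture(n); t=[]
    for a,k,p in L:
        try:
            x,s,T,I=fit(c,a,k,p); print(n,a,x.round(2),round(s,3)); b=np.zeros(T.shape+(3,),np.uint8);b[...,2]=T*255;b[...,1]=I*200
        except Exception as e: print(n,a,e); b=np.zeros((520,520,3),np.uint8)
        t.append(cv2.resize(b,(160,160)))
    t.append(t[0]*0)
    cv2.imwrite(f"pics/fit_{n}.png",np.vstack([np.hstack(t[:5]),np.hstack(t[5:])]))
a,b=[cv2.imread(f"pics/fit_{n}.png") for n in("top","side")]
cv2.imwrite("pics/fit.png",cv2.resize(np.vstack([a,b]),(750,600)))
E
```

```text
top tin [3.4602e+02 2.8203e+02 1.2000e-01] 0.936
top pot [ 4.4968e+02 -1.2229e+02 -5.0000e-02] 0.898
top can [ 4.5345e+02  1.2598e+02 -1.2000e-01] 0.888
top wedge [ 522.61 -404.2     0.72] 0.571
top wedge [539.8  400.95  -1.23] 0.631
top tind [ 3.3761e+02 -2.8735e+02  2.3000e-01] 0.95
top potd [ 6.4712e+02 -2.0891e+02  4.0000e-02] 0.914
top cand [625.58 207.41  -0.94] 0.958
top tray [ 6.5823e+02 -9.1100e+00 -3.7000e-01] 0.954
side tin [3.4895e+02 2.7904e+02 4.0000e-02] 0.958
side pot [ 4.5165e+02 -1.2248e+02 -3.0000e-02] 0.904
side can [ 4.5510e+02  1.2366e+02 -2.7000e-01] 0.91
side wedge [ 514.  -406.     0.8] 0.0
side wedge [5.9826e+02 4.1603e+02 2.0000e-02] 0.216
side tind [ 3.4144e+02 -2.8886e+02  1.6000e-01] 0.87
side potd [ 6.5093e+02 -2.0949e+02  8.0000e-02] 0.841
side cand [627.46 207.03  -0.96] 0.924
side tray min() iterable argument is empty
```

View pics/fit.png

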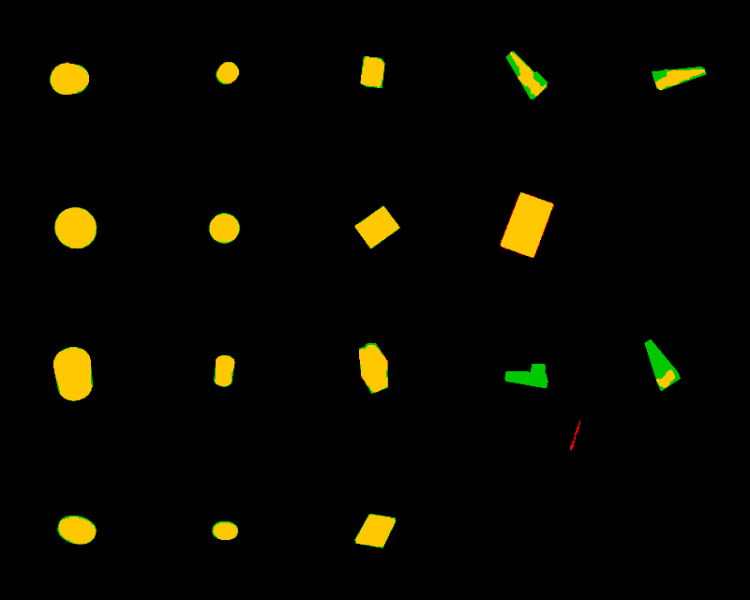

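```bash
cat >> h.py <<'E'
M["bar"]=[box(-17,17,-9,9,24,56)]
_m=mask
def mask(c,kind):
    if kind!="dark": return _m(c,kind)
    v=cv2.cvtColor(cv2.GaussianBlur(c["image"],(3,3),0),cv2.COLOR_RGB2HSV)[...,2]; return (v<85).astype(np.uint8)
E
python3 - <<'E'
from h import *
W=[(518,-408,.77),(538,407,-1.2)]
rows=[]
for n in["top","side"]:
    c=capture(n)
    for p in W:
        b0=(p[0]-28*np.cos(p[2])-3*np.sin(p[2]),p[1]-28*np.sin(p[2])+3*np.cos(p[2]),p[2])
        x,s,T,I=fit(c,"bar","dark",b0); ca,sa=np.cos(x[2]),np.sin(x[2])
        w=np.array([x[0]+28*ca+3*sa,x[1]+28*sa-3*ca,x[2]]); print(n,"bar",x.round(2),round(s,3),"wedge",w.round(2))
        u,v=proj(c,[w[0],w[1],20])[0].astype(int); S=6;R=32
        im=cv2.copyMakeBorder(c["image"],R,R,R,R,cv2.BORDER_CONSTANT)[v:v+2*R,u:u+2*R,::-1]
        im=cv2.resize(im,None,fx=S,fy=S,interpolation=cv2.INTER_CUBIC)
        im=np.clip(im.astype(int)*1.5,0,255).astype(np.uint8)
        im0=im.copy()
        for h,o in((wed[1::2],[0,1,3,2]),(M["wedge"][1][1::2],[0,1,3,2])):
            ww=np.c_[h[:,0]*ca-h[:,1]*sa+w[0],h[:,0]*sa+h[:,1]*ca+w[1],h[:,2]]
            q=((proj(c,ww)-[u-R,v-R]+.5)*S).round().astype(np.int32)[o]
            cv2.polylines(im,[q],True,(0,255,0),1)
        rows.append(im)
cv2.imwrite("pics/w.png",cv2.resize(np.vstack([np.hstack(rows[:2]),np.hstack(rows[2:])]),(600,600)))
E
```

```text
top bar [ 498.72 -418.17    0.8 ] 0.794 wedge [ 520.43 -400.23    0.8 ]
top bar [533.21 425.45  -1.31] 0.819 wedge [537.57 397.63  -1.31]
side bar [ 507.58 -419.29    0.54] 0.49 wedge [ 533.14 -407.46    0.54]
side bar [535.37 426.18  -1.13] 0.782 wedge [544.57 399.57  -1.13]
```

View pics/w.png

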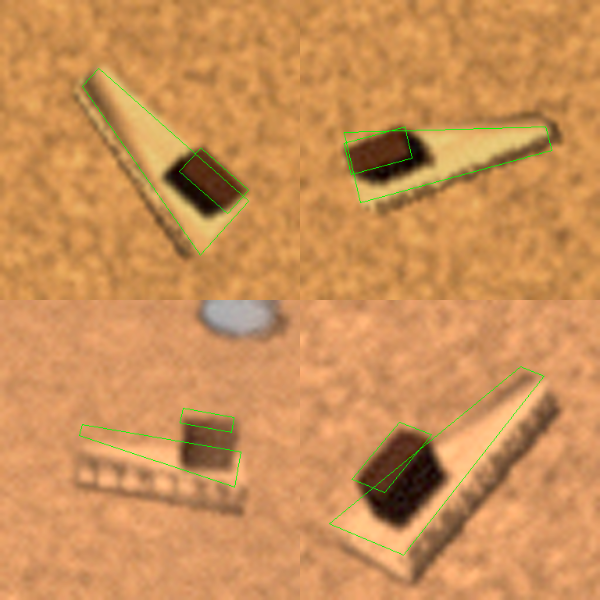

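```bash
python3 - <<'E'
from h import *
from scipy.optimize import least_squares
ct,cs=capture("top"),capture("side")
def orig(c,w):
    p=proj(c,[w[0],w[1],20])[0]; print(p); return p.astype(int)-32
t1,t2,s1,s2=orig(ct,(520.43,-400.23)),orig(ct,(537.57,397.63)),orig(cs,(533.14,-407.46)),orig(cs,(544.57,399.57))
k=64/300
W1=[(ct,t1,(98,68),(55,-14,24)),(ct,t1,(83,87),(55,0,24)),(ct,t1,(247,200),(-55,-14,24)),(ct,t1,(198,253),(-55,28,24)),
 (ct,t1,(203,150),(-11,-6,56)),(ct,t1,(246,190),(-45,-6,56)),(cs,s1,(80,153),(55,0,24)),(cs,s1,(240,186),(-55,28,24))]
W2=[(ct,t2,(62,203),(-55,-14,24)),(ct,t2,(251,149),(55,-14,24)),(ct,t2,(49,142),(-45,12,56)),(ct,t2,(103,128),(-11,12,56)),(ct,t2,(111,157),(-11,-6,56)),(ct,t2,(53,173),(-45,-6,56)),
 (cs,s2,(30,224),(-55,28,24)),(cs,s2,(109,253),(-55,-14,24)),(cs,s2,(250,93),(55,-14,24))]
for W,p0 in((W1,(520,-400,.8)),(W2,(540,400,-1.2))):
    def f(p):
        r=[]; ca,sa=np.cos(p[2]),np.sin(p[2])
        for c,o,uv,(x,y,z) in W: r+=list(proj(c,[x*ca-y*sa+p[0],x*sa+y*ca+p[1],z])[0]-(o+np.array(uv)*k-.5))
        return r
    r=least_squares(f,p0,loss="soft_l1"); print(r.x.round(2),np.round(r.fun if 0 else f(r.x),1))
    x,y,a=r.x; print("bar",x-28*np.cos(a)-3*np.sin(a),y-28*np.sin(a)+3*np.cos(a))
E
```

```text
[431.41193092 189.18458344]
[129.10514651 187.32620304]
[362.99675203 145.33698327]
[133.38615105 283.90711395]
[ 521.22 -399.81    0.79] [ 0.1 -0.4 -0.2 -0.7  0.   0.1 -0.1  0.2 -0.7 -0.8  0.3 -0.2  0.8  1.2
  2.5  0.6]
bar 499.30016684727445 -417.4802893301298
[538.51 397.88  -1.27] [-0.1  0.3 -0.  -1.1 -1.2  0.7  0.1 -0.4  0.3 -0.1 -0.2  0.6  0.4 -1.4
 -2.5  1.   2.7 -0.8]
bar 532.9973691968756 425.49470015664133
```

```bash
cat > go.py <<'E'
# args: waypoints x,y,z,psi ; prints shifts in tool axes from the tracked commanded pose and the rows needed
import sys,json,os,numpy as np
N=json.load(open("nom.json")) if os.path.exists("nom.json") else [248.45,-518.57,213.98,.447]
x0,y0,z0,p0=N; prev=(0,0,0,0)
for a in sys.argv[1:]:
    x,y,z,p=map(float,a.split(",")); c,s=np.cos(p0),np.sin(p0)
    d=(round(c*(x-x0)+s*(y-y0)),round(s*(x-x0)-c*(y-y0)),round(z0-z),round(p0-p,2))
    print(d,"rows",round(np.hypot.reduce(np.subtract(d,prev)[:3])/62.5,1),round(abs(d[3]-prev[3])/.188,1)); prev=d
N=[x0+c*d[0]+s*d[1],y0+s*d[0]-c*d[1],z0-d[2],p0-d[3]]
json.dump(N,open("nom.json","w")); print(np.round(N,2))
E
python3 go.py 430,-150,214,.447 430,150,214,.447
```

```text
(323, -254, 0, 0.0) rows 6.6 0.0
(453, -524, 0, 0.0) rows 4.8 0.0
[430.44 149.76 213.98   0.45]
```

```bash
python3 -m handwheel '91 160 -125 0 0;91 323 -254 0 0;91 323 -254 0 0;91 323 -254 0 0;91 323 -254 0 0;91 323 -254 0 0;91 453 -524 0 0;91 453 -524 0 0;91 453 -524 0 0;91 453 -524 0 0;91 453 -524 0 0;91 453 -524 0 0'; python3 go.py 348,280.5,120,.447 348,280.5,27,.447
```

```text
time: 2.75
position: [430.4, 152.9, 214.0]
eef_rot: [-3.061, -0.702, -0.001]
force: [0.7, -0.5, 1.5]
grip_width: 90.8
grip_force: 0.0
(-18, -154, 94, 0.0) rows 2.9 0.0
(-18, -154, 187, 0.0) rows 1.5 0.0
[347.64 280.85  26.98   0.45]
```

```bash
python3 -m handwheel '91 -18 -154 60 0;91 -18 -154 94 0;91 -18 -154 94 0;91 -18 -154 94 0'; python3 - <<'E'
from h import *
s=read_state();print(s["position"],s["eef_rot"])
c=capture("wrist"); cv2.imwrite("pics/wr1.png",c["image"][:,:,::-1])
for n in("top","side"): print([r["location"] for r in recognise(capture(n),"paint_tin")][:1])
print([r["location"] for r in recognise(c,"paint_tin")][:1])
E
```

```text
time: 3.25
position: [344.8, 281.5, 117.8]
eef_rot: [3.06, 0.703, -0.008]
force: [0.0, -0.7, 1.0]
grip_width: 91.2
grip_force: 0.0
[344.83562804 281.54210954 117.76159068] [ 3.05979581  0.70278245 -0.00813034]
[[341.7, 281.9, 81.2]]
[[324.5, 285.7, 68.4]]
[[352.1, 282.1, 79.1]]
```

View pics/wr1.png

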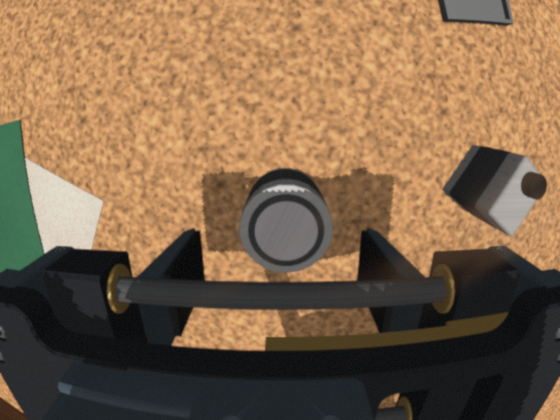

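The wrist view shows the tin (around pixel 286,225) midway between the open fingers (205 and 362). I'll descend and grip it.

```bash
python3 -m handwheel '91 0 0 40 0;91 0 0 80 0;91 0 0 93 0;91 0 0 93 0;50 0 0 93 0;50 0 0 93 0;50 0 0 93 0;50 0 0 93 0'; python3 go.py 348,280.5,160,.447
```

```text
time: 4.55
position: [348.4, 280.9, 27.8]
eef_rot: [3.063, 0.697, 0.003]
force: [1.0, -3.4, 6.9]
grip_width: 65.7
grip_force: 30.0
(0, 0, -133, 0.0) rows 2.1 0.0
[347.64 280.85 159.98   0.45]
```

```bash
python3 -m handwheel '50 0 0 -20 0;50 0 0 -60 0;50 0 0 -110 0;50 0 0 -133 0;50 0 0 -133 0'; python3 go.py 430,80,160,.447 430,-90,160,.447 340,-288,110,.447
```

```text
time: 5.18
position: [348.2, 281.3, 160.9]
eef_rot: [-3.062, -0.696, -0.004]
force: [-0.2, 0.3, -4.4]
grip_width: 65.7
grip_force: 30.0
(-13, 217, 0, 0.0) rows 3.5 0.0
(-86, 370, 0, 0.0) rows 2.7 0.0
(-253, 510, 50, 0.0) rows 3.6 0.0
[ 339.95 -288.4   109.98    0.45]
```

```bash
python3 -m handwheel '50 -6 50 0 0;50 -9 100 0 0;50 -13 160 0 0;50 -13 217 0 0;50 -49 290 0 0;50 -86 345 0 0;50 -140 400 10 0;50 -190 450 20 0;50 -230 485 40 0;50 -253 510 50 0;50 -253 510 50 0;50 -253 510 50 0'; python3 - <<'E'
from h import *
s=read_state();print(s["position"],s["force"])
c=capture("wrist"); cv2.imwrite("pics/wr2.png",c["image"][:,:,::-1])
E
```

```text
time: 6.68
position: [338.9, -287.7, 108.3]
eef_rot: [-3.061, -0.692, 0.003]
force: [-0.6, 0.2, -4.1]
grip_width: 65.6
grip_force: 30.0
[ 338.87837667 -287.71704279  108.28601089] [-0.62619709  0.20023113 -4.06749399]
```

View pics/wr2.png

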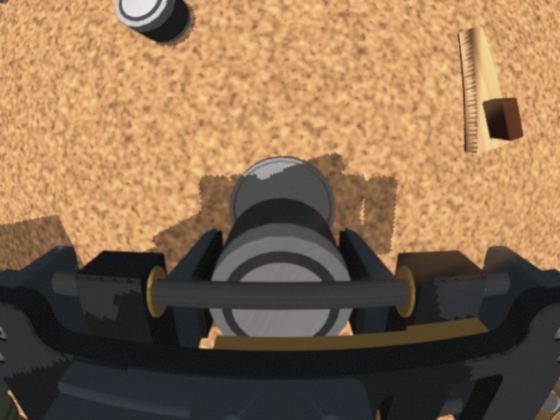

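The tin hangs upright (pixel 282,300) in line with its dish (282,205 behind it). Lowering gently.

```bash
python3 -m handwheel '50 0 0 40 0;50 0 0 65 0;50 0 0 73 0;50 0 0 76 0;50 0 0 78 0;50 0 0 79 0;50 0 0 79 0'; python3 go.py 340,-288,31,.447 >/dev/null
```

```text
time: 7.6
position: [340.5, -288.8, 31.8]
eef_rot: [3.062, 0.695, 0.002]
force: [-0.0, 1.6, 1.1]
grip_width: 65.5
grip_force: 30.0
```

```bash
python3 -m handwheel '91 0 0 0 0;91 0 0 0 0;91 0 0 0 0;91 0 0 -40 0;91 0 0 -90 0;91 0 0 -120 0;91 0 0 -120 0'; python3 go.py 340,-288,151,.447; python3 go.py 451,-122.4,110,.447 451,-122.4,25,.447
```

```text
time: 8.48
position: [341.2, -289.6, 153.1]
eef_rot: [3.059, 0.695, 0.005]
force: [-0.1, 0.6, -0.9]
grip_width: 90.8
grip_force: 0.0
(0, 0, -120, 0.0) rows 1.9 0.0
[ 339.95 -288.4   150.98    0.45]
(172, -102, 41, 0.0) rows 3.3 0.0
(172, -102, 126, 0.0) rows 1.4 0.0
[ 4.5096e+02 -1.2208e+02  2.4980e+01  4.5000e-01]
```

```bash
python3 -m handwheel '91 100 -50 0 0;91 150 -95 20 0;91 172 -102 41 0;91 172 -102 41 0;91 172 -102 41 0;91 172 -102 41 0'; python3 - <<'E'
from h import *
print(read_state()["position"])
c=capture("wrist"); cv2.imwrite("pics/wr3.png",c["image"][:,:,::-1])
c=capture("side"); x,s,_,_=fit(c,"tin","grey",(340,-288,0)); print(x,s)
E
```

```text
time: 9.22
position: [450.4, -122.6, 109.5]
eef_rot: [-3.063, -0.695, 0.002]
force: [0.0, 0.2, 0.1]
grip_width: 90.9
grip_force: 0.0
[ 450.35132014 -122.62993382  109.48945233]
[ 314.2736893  -222.54772541   -1.57852126] 0.05873003024438339
```

View pics/wr3.png

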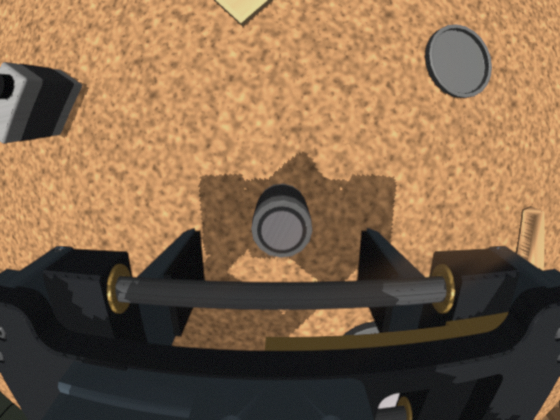

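The pot (pixel 281,228) is centred between the fingers. Gripping it.

```bash
python3 -m handwheel '91 0 0 40 0;91 0 0 75 0;91 0 0 85 0;91 0 0 85 0;25 0 0 85 0;25 0 0 85 0;25 0 0 85 0;25 0 0 85 0;25 0 0 85 0;25 0 0 65 0;25 0 0 25 0;25 0 0 5 0'; python3 go.py 451,-122.4,105,.447; python3 go.py 649,-209.2,105,.447 649,-209.2,42,.447 649,-209.2,29,.447
```

```text
time: 10.82
position: [451.6, -122.3, 106.4]
eef_rot: [3.062, 0.696, 0.003]
force: [0.0, -0.8, -1.4]
grip_width: 43.6
grip_force: 30.0
(0, 0, -80, 0.0) rows 1.3 0.0
[ 4.5096e+02 -1.2208e+02  1.0498e+02  4.5000e-01]
(141, 164, 0, 0.0) rows 3.5 0.0
(141, 164, 63, 0.0) rows 1.0 0.0
(141, 164, 76, 0.0) rows 0.2 0.0
[ 6.4900e+02 -2.0901e+02  2.8980e+01  4.5000e-01]
```

```bash
python3 -m handwheel '25 30 35 0 0;25 70 80 0 0;25 110 125 0 0;25 135 157 0 0;25 141 164 0 0;25 141 164 20 0;25 141 164 50 0;25 141 164 66 0;25 141 164 71 0;25 141 164 74 0;25 141 164 76 0;25 141 164 76 0'
```

```text
time: 12.32
position: [649.4, -209.2, 29.5]
eef_rot: [3.063, 0.696, 0.001]
force: [-0.3, 1.0, -2.1]
grip_width: 43.1
grip_force: 30.0
```

```bash
python3 -m handwheel '91 0 0 0 0;91 0 0 0 0;91 0 0 0 0;91 0 0 -40 0;91 0 0 -90 0;91 0 0 -110 0;91 0 0 -110 0'; python3 go.py 649,-209.2,139,.447; cat >> h.py <<'E'
def look(L,cams=("top","side")):
    for n in cams:
        c=capture(n)
        for a,k,p in L:
            try:
                x,s,_,_=fit(c,a,k,p); print(n,a,x.round(2),round(s,2))
            except Exception as e: print(n,a,"fail")
E
python3 -c "
from h import *
look([('can','grey',(454.3,124.8,-.2)),('tin','grey',(340,-288,0)),('pot','grey',(649,-209,0))])
for n in('top','side'):
  c=capture(n); print([ (o,[[round(v) for v in r['location']] for r in recognise(c,o)[:1]]) for o in('paint_tin','tester_pot')])
"
```

```text
time: 13.2
position: [650.1, -209.5, 141.2]
eef_rot: [3.061, 0.695, 0.006]
force: [0.7, 0.0, -1.0]
grip_width: 90.9
grip_force: 0.0
(0, 0, -110, 0.0) rows 1.8 0.0
[ 6.4900e+02 -2.0901e+02  1.3898e+02  4.5000e-01]
top can [ 4.5352e+02  1.2666e+02 -1.5000e-01] 0.88
top tin [ 343.5  -321.67    0.62] 0.06
top pot [ 7.2599e+02 -3.4677e+02  7.1000e-01] 0.04
side can [ 4.5445e+02  1.2432e+02 -2.6000e-01] 0.92
side tin [ 175.02 -200.42    0.96] 0.12
side pot [ 6.4084e+02 -2.0084e+02 -7.0000e-02] 0.74
[('paint_tin', [[499, -416, 27]]), ('tester_pot', [])]
[('paint_tin', []), ('tester_pot', [[637, -196, 51]])]
```

```bash
python3 go.py 454,125.3,139,2.94
```

```text
(-31, -386, 0, -2.49) rows 6.2 13.2
[454.19 125.66 138.98   2.94]
```

```bash
python3 -m handwheel '91 -2 -26 0 -.18;91 -5 -60 0 -.36;91 -8 -96 0 -.54;91 -10 -132 0 -.72;91 -13 -168 0 -.9;91 -16 -204 0 -1.08;91 -19 -240 0 -1.26;91 -22 -276 0 -1.44;91 -25 -312 0 -1.62;91 -28 -348 0 -1.8;91 -30 -375 0 -1.98;91 -31 -386 0 -2.16'; python3 go.py 454,125.3,125,2.94; python3 -m handwheel '91 0 0 0 -.18;91 0 0 0 -.33;91 0 0 14 -.33;91 0 0 14 -.33'; python3 - <<'E'
from h import *
s=read_state();print(s["position"],s["qpos"])
c=capture("wrist"); cv2.imwrite("pics/wr4.png",c["image"][:,:,::-1])
E
```

```text
time: 15.1
position: [453.4, 126.7, 138.8]
eef_rot: [-0.819, -3.033, 0.0]
force: [-0.1, -0.0, 0.2]
grip_width: 91.0
grip_force: 0.0
(0, 0, 14, -0.0) rows 0.2 0.0
[454.19 125.66 124.98   2.94]
time: 15.6
position: [453.2, 125.3, 123.4]
eef_rot: [-0.324, -3.122, 0.002]
force: [-0.5, -0.7, -0.2]
grip_width: 90.8
grip_force: 0.0
[453.15377283 125.26501272 123.37927052] [ 2.45284178e-01  2.40641746e-01  1.92940855e+00 -8.85976121e-05
  9.74997750e-01 -1.11847788e+00]
```

View pics/wr4.png

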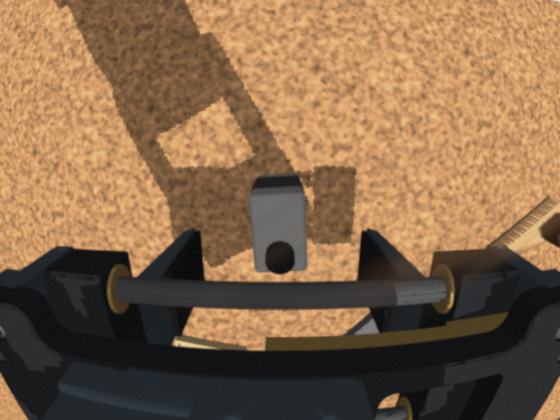

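The can (pixel 279,230) is centred and square to the fingers. Gripping it.

```bash
python3 -m handwheel '91 0 0 40 0;91 0 0 75 0;91 0 0 85 0;91 0 0 85 0;25 0 0 85 0;25 0 0 85 0;25 0 0 85 0;25 0 0 85 0;25 0 0 85 0;25 0 0 65 0;25 0 0 25 0;25 0 0 15 0'; python3 go.py 454,125.3,110,2.94; python3 go.py 626.5,207.2,110,2.19  626.5,207.2,44,2.19
```

```text
time: 17.15
position: [455.5, 125.9, 111.5]
eef_rot: [0.321, 3.121, 0.002]
force: [-0.7, 1.0, -2.7]
grip_width: 37.6
grip_force: 30.0
(0, 0, 15, -0.0) rows 0.2 0.0
[454.19 125.66 109.98   2.94]
(-152, 115, 0, 0.75) rows 3.0 4.0
(-152, 115, 66, 0.75) rows 1.1 0.0
[626.38 207.38  43.98   2.19]
```

```bash
python3 -m handwheel '25 -25 19 0 .12;25 -60 46 0 .3;25 -100 76 0 .48;25 -135 102 0 .64;25 -150 113 0 .75;25 -152 115 0 .75;25 -152 115 25 .75;25 -152 115 52 .75;25 -152 115 60 .75;25 -152 115 64 .75;25 -152 115 66 .75;25 -152 115 66 .75'; python3 - <<'E'
from h import *
s=read_state();print(s["position"],s["force"])
E
```

```text
time: 18.65
position: [624.8, 206.4, 51.9]
eef_rot: [1.44, 2.791, -0.0]
force: [-13.9, -4.1, 38.3]
grip_width: 38.0
grip_force: 30.0
[624.84441958 206.37768765  51.92740593] [-13.85680817  -4.0995406   38.34356282]
```

The can is sitting on the rim: it stopped 8 mm high with 38 N. I'll back up and look.

```bash
python3 -m handwheel '25 0 0 -12 0;25 0 0 -28 0;25 0 0 -28 0;25 0 0 -28 0'; python3 go.py 626.5,207.2,72,2.19; python3 - <<'E'
from h import *
s=read_state();print(s["position"],s["eef_rot"],s["force"])
a,b=capture("side"),capture("wrist")
u,v=proj(a,[626,207,30])[0].astype(int); print(u,v)
A=cv2.resize(a["image"][max(0,v-60):v+60,max(0,u-60):u+60,::-1],(400,400),interpolation=cv2.INTER_CUBIC)
t=capture("top"); u,v=proj(t,[626,207,30])[0].astype(int)
B=cv2.resize(t["image"][max(0,v-60):v+60,max(0,u-60):u+60,::-1],(400,400),interpolation=cv2.INTER_CUBIC)
cv2.imwrite("pics/can1.png",np.hstack([A,B])); cv2.imwrite("pics/wr5.png",b["image"][:,:,::-1])
E
```

```text
time: 19.15
position: [626.0, 207.1, 71.0]
eef_rot: [-1.443, -2.79, 0.002]
force: [-0.2, 0.4, -2.1]
grip_width: 37.5
grip_force: 30.0
(0, 0, -28, -0.0) rows 0.4 0.0
[626.38 207.38  71.98   2.19]
[626.02852745 207.11071523  70.96085484] [-1.44256467e+00 -2.78953203e+00  1.97245910e-03] [-0.21004638  0.36022574 -2.12398213]
185 220
```

View pics/can1.png

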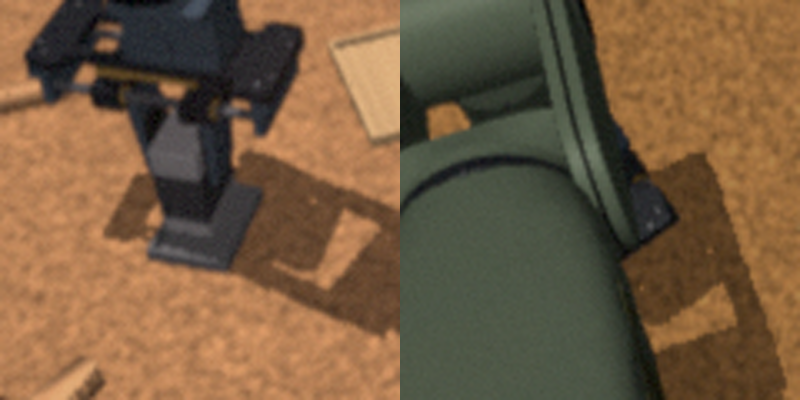

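View pics/wr5.png

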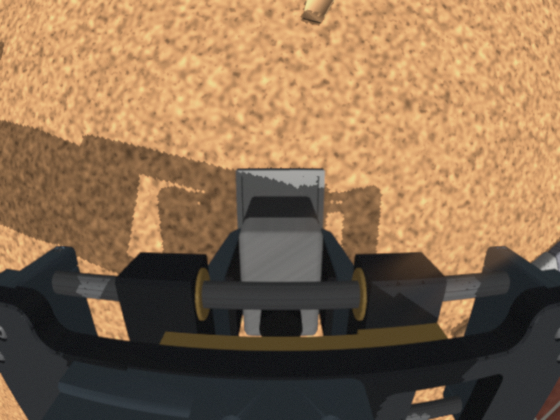

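```bash
cat >> h.py <<'E'
def wray(c,uv,z):
    K=c["intrinsics"]; T=c["camera_from_world"]; d=(np.array(uv,float)-K[:2,2])/[K[0,0],K[1,1]]
    r=np.hypot(*d); v=np.array([*(d/r*np.sin(r)),np.cos(r)])*[1,-1,-1]
    R=T[:3,:3]; C=-R.T@T[:3,3]; w=R.T@v; return C+w*(z-C[2])/w[2]
E
python3 - <<'E'
from h import *
c=capture("wrist"); p=2.19; X=np.array([np.cos(p),np.sin(p)]); Y=np.array([np.sin(p),-np.cos(p)])
def t(n,uv,z):
    w=wray(c,uv,z)[:2]-[626.03,207.11]; print(n,"toolx",(w@X).round(1),"tooly",(w@Y).round(1))
t("dish rim far L",(238,170),12);t("dish rim far R",(325,170),12)
t("can bottom far L",(247,197),31);t("can bottom far R",(316,197),31)
t("can top far L",(241,224),116);t("can top far R",(322,224),116)
t("can top near",(281,333),116)
E
```

```text
dish rim far L toolx 40.9 tooly -30.0
dish rim far R toolx 40.8 tooly 33.1
can bottom far L toolx 25.3 tooly -21.9
can bottom far R toolx 25.2 tooly 24.8
can top far L toolx 34.0 tooly -15.6
can top far R toolx 33.9 tooly 18.2
can top near toolx -21.9 tooly 1.0
```

```bash
python3 - <<'E'
from h import *
c=capture("side"); u,v=proj(c,[626,207,50])[0].astype(int); R=34;S=8
im=cv2.resize(c["image"][v-R:v+R,u-R:u+R,::-1],None,fx=S,fy=S,interpolation=cv2.INTER_CUBIC)
im=np.clip(im.astype(float)*1.8,0,255).astype(np.uint8); raw=im.copy()
p=2.19
def draw(pts,col,x,y,yaw):
    ca,sa=np.cos(yaw),np.sin(yaw); h=np.array(pts,float)
    w=np.c_[h[:,0]*ca-h[:,1]*sa+x,h[:,0]*sa+h[:,1]*ca+y,h[:,2]]
    q=((proj(c,w)-[u-R,v-R]+.5)*S).round().astype(np.int32); cv2.polylines(im,[q],True,col,1)
sq=lambda a,b,z:[(-a,-b,z),(a,-b,z),(a,b,z),(-a,b,z)]
draw(sq(42,32,12),(0,255,255),627,207.2,p); 
for o,col in((0,(0,255,0)),):
    x,y=626+o*np.cos(p),207.1+o*np.sin(p)
    draw(sq(29,19,31),col,x,y,p);draw(sq(29,19,116),col,x,y,p)
g=np.hstack([raw,im]); print(g.shape); cv2.imwrite("pics/can2.png",cv2.resize(g,(800,400)))
E
```

```text
(544, 1088, 3)
```

View pics/can2.png

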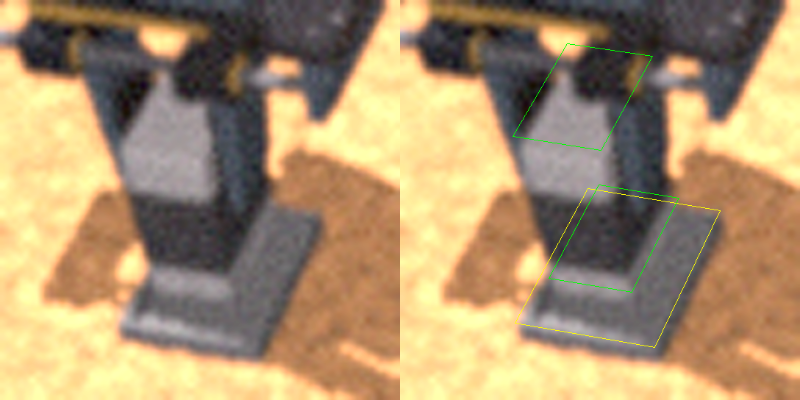

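The can sits about 7 mm too far along tool +x (seen in both wrist and side views). Shifting -7 mm and lowering slowly.

```bash
python3 -m handwheel '25 -7 0 0 0;25 -7 0 0 0;25 -7 0 10 0;25 -7 0 18 0;25 -7 0 22 0;25 -7 0 22 0'
```

```text
time: 20.15
position: [630.0, 201.5, 51.8]
eef_rot: [-1.443, -2.79, 0.001]
force: [-4.1, -1.7, 9.8]
grip_width: 37.9
grip_force: 30.0
```

```bash
python3 go.py 630.5,201.7,50,2.19; python3 - <<'E'
from h import *
s=read_state(); print(s["wrist_torque"],s["position"])
P=s["position"]; p=2.19
c=capture("side"); w=capture("wrist"); u,v=proj(c,[626,207,40])[0].astype(int); R=33;S=12
im=cv2.resize(c["image"][v-R:v+R,u-R:u+R,::-1],None,fx=S,fy=S,interpolation=cv2.INTER_CUBIC)
im=cv2.resize(np.clip(im.astype(float)*1.8,0,255).astype(np.uint8),(400,400)); 
W=cv2.resize(w["image"][130:350,170:390,::-1],(400,400),interpolation=cv2.INTER_CUBIC)
cv2.imwrite("pics/can3.png",np.hstack([im,np.clip(W*1.5,0,255).astype(np.uint8)]))
np.savez("can3.npz",T=w["camera_from_world"],K=w["intrinsics"],P=P,off=[u-R,v-R])
E
```

```text
(-7, 0, 22, -0.0) rows 0.4 0.0
[630.43 201.67  49.98   2.19]
[-0.2499038   0.8124314  -0.03684412] [630.01999845 201.52316056  51.84087338]
```

View pics/can3.png

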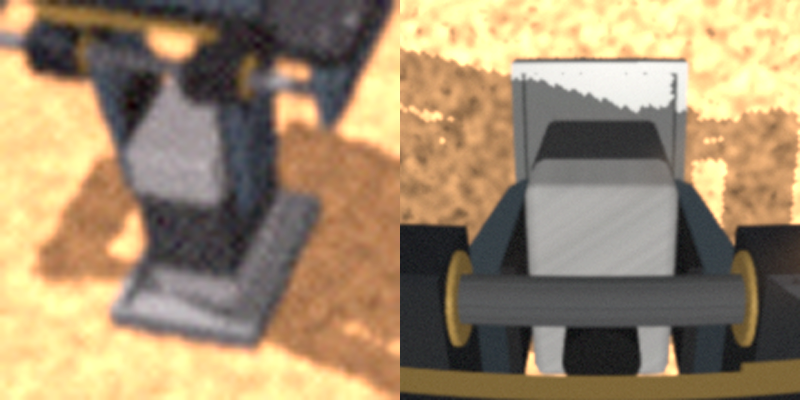

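```bash
python3 - <<'E'
from h import *
d=np.load("can3.npz"); c=dict(camera_from_world=d["T"],intrinsics=d["K"]); P=d["P"][:2]; p=2.19
X=np.array([np.cos(p),np.sin(p)]); Y=np.array([np.sin(p),-np.cos(p)])
def t(n,uv,z):
    u=(170+(uv[0]-400)*.55,130+uv[1]*.55); w=wray(c,u,z)[:2]-P; return np.round([w@X,w@Y],1)
R=d["T"][:3,:3]; C=-R.T@d["T"][:3,3]; print("cam",C, (C[:2]-P)@X)
for z in(77,81,85,89,93,97): print(z,*[t("",q,z) for q in((528,187),(676,187),(535,372),(669,372))])
print("band low",[t("",(545,122),z).tolist()+t("",(655,122),z).tolist() for z in(4,12,20,28,36)])
print("band high",[t("",(530,160),z).tolist()+t("",(672,160),z).tolist() for z in(60,70,80)])
print("rim",t("",(513,60),12),t("",(686,60),12))
E
```

```text
cam [586.3947308  264.03658372 225.19810866] 76.22676905370645
77 [ 22.9 -18.8] [22.8 20.8] [-38.7 -19.9] [-38.9  21.8]
81 [ 24.3 -18.2] [24.2 20.3] [-35.6 -19.3] [-35.7  21.2]
85 [ 25.8 -17.7] [25.7 19.8] [-32.5 -18.8] [-32.6  20.6]
89 [ 27.2 -17.2] [27.1 19.2] [-29.4 -18.2] [-29.5  20.1]
93 [ 28.6 -16.6] [28.5 18.7] [-26.3 -17.6] [-26.4  19.5]
97 [ 30.1 -16.1] [30.  18.1] [-23.2 -17.1] [-23.3  18.9]
band low [[23.2, -20.8, 23.1, 21.7], [25.1, -20.0, 25.0, 20.9], [27.1, -19.2, 27.0, 20.2], [29.0, -18.4, 28.9, 19.4], [30.9, -17.6, 30.8, 18.6]]
band high [[25.2, -20.1, 25.1, 21.7], [28.3, -18.8, 28.2, 20.4], [31.4, -17.5, 31.3, 19.1]]
rim [ 48.5 -31.2] [48.4 31.9]
```

The top face measures 58 x 38 mm only if it lies at z of about 87. So the can sits lower in the grip than I assumed and is already on the floor, about 7 mm off centre. I'll lift a little, shift back and set it down.

```bash
python3 -m handwheel '25 0 0 -5 0;25 3 0 -5 0;25 7 0 -5 0;25 7 0 -5 0;25 7 0 -4 0;25 7 0 -3 0;25 7 0 -2 0;25 7 0 -2 0'; python3 go.py 626.4,207.4,52,2.19
```

```text
time: 21.25
position: [626.6, 207.2, 51.9]
eef_rot: [1.444, 2.79, -0.0]
force: [-1.1, -0.1, -2.7]
grip_width: 37.6
grip_force: 30.0
(7, 0, -2, -0.0) rows 0.1 0.0
[626.38 207.38  51.98   2.19]
```

```bash
python3 -m handwheel '25 0 0 1 0;25 0 0 1 0;91 0 0 1 0;91 0 0 1 0;91 0 0 1 0;91 0 0 -40 0;91 0 0 -90 0;91 0 0 -100 0;91 0 0 -100 0';python3 go.py 626.4,207.4,152,2.19; python3 go.py 500,-418,150,.78
```

```text
time: 22.38
position: [626.6, 207.3, 152.2]
eef_rot: [1.443, 2.79, 0.001]
force: [0.3, 0.4, -0.1]
grip_width: 90.9
grip_force: 0.0
(0, 0, -100, -0.0) rows 1.6 0.0
[626.38 207.38 151.98   2.19]
(-437, -465, 2, 1.41) rows 10.2 7.5
[ 499.47 -417.99  149.98    0.78]
```

```bash
python3 -m handwheel '91 -37 -39 0 .12;91 -78 -83 0 .26;91 -119 -127 0 .4;91 -160 -170 0 .54;91 -201 -214 0 .68;91 -242 -258 0 .82;91 -283 -301 0 .96;91 -324 -345 0 1.1;91 -365 -389 0 1.24;91 -406 -432 1 1.36;91 -430 -458 2 1.41;91 -437 -465 2 1.41'; python3 - <<'E'
from h import *
look([('can','grey',(626.4,207.4,-.95)),('tray','wood',(659.5,-9.5,-.37)),('cand','grey',(626.5,207.2,-.95))])
print(read_state()["position"])
c=capture("wrist"); print([r["location"] for r in recognise(c,"wedge_block_1")])
t=capture("top");s=capture("side");I=[]
for k,p in((t,(626,207,30)),(s,(626,207,50))):
    u,v=proj(k,p)[0].astype(int); I.append(cv2.resize(k["image"][v-30:v+30,u-30:u+30,::-1],(200,200),interpolation=cv2.INTER_CUBIC))
u=cv2.resize(t["image"][:,:,::-1],(266,200)); 
cv2.imwrite("pics/w1.png",np.hstack([np.vstack(I),cv2.resize(c["image"][:,:,::-1],(534,400))]))
E
```

```text
time: 23.88
position: [497.8, -419.3, 147.2]
eef_rot: [-2.905, -1.185, 0.003]
force: [0.5, -0.3, -0.7]
grip_width: 90.8
grip_force: 0.0
top can [ 6.2113e+02  2.0402e+02 -5.8000e-01] 0.67
top tray [ 6.5749e+02 -9.2600e+00 -3.7000e-01] 0.95
top cand [626.42 208.32  -0.94] 0.85
side can [619.67 212.87  -0.86] 0.77
side tray fail
side cand [629.88 205.89  -0.94] 0.63
[ 498.74020039 -417.85469682  148.09247564]
[[518.5, -411.6, 27.0]]
```

View pics/w1.png

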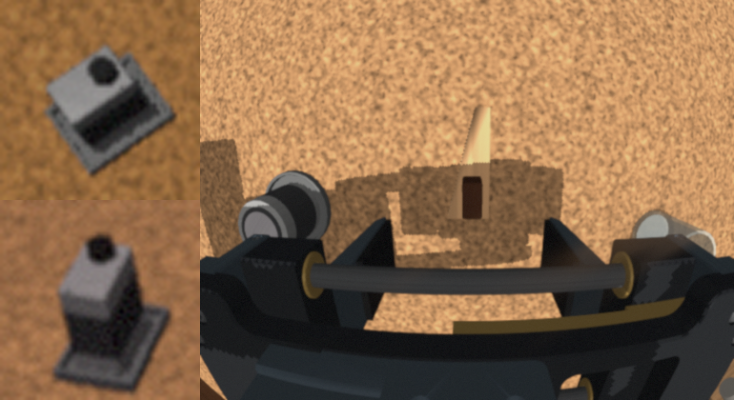

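```bash
python3 - <<'E'
from h import *
c=capture("wrist")
for q in((462,177),(483,177),(462,218),(483,218),(472,198)): print(wray(c,((q[0]-200)*1.0487,q[1]*1.05),56).round(1))
E
python3 go.py 500,-418,29,.78
```

```text
[ 512.6 -397.2   56. ]
[ 525.5 -410.3   56. ]
[ 485.3 -423.8   56. ]
[ 498.8 -437.4   56. ]
[ 505.2 -416.9   56. ]
(0, 0, 121, -0.0) rows 1.9 0.0
[ 499.47 -417.99   28.98    0.78]
```

```bash
cat >> h.py <<'E'
def wproj(c,P):
    T=c["camera_from_world"];K=c["intrinsics"];q=(np.atleast_2d(P)@T[:3,:3].T+T[:3,3])*[1,-1,-1]
    r=np.hypot(q[:,0],q[:,1]); th=np.arctan2(r,q[:,2]); return q[:,:2]/r[:,None]*th[:,None]*[K[0,0],K[1,1]]+K[:2,2]
def wfit(c,hulls,p0,m,S=2,zoff=0):
    T=cv2.resize(m.astype(np.float32),None,fx=S,fy=S)>.5
    def ren(p):
        I=np.zeros(T.shape,np.uint8); ca,sa=np.cos(p[2]),np.sin(p[2])
        for h in hulls:
            w=np.c_[h[:,0]*ca-h[:,1]*sa+p[0],h[:,0]*sa+h[:,1]*ca+p[1],h[:,2]+zoff]
            cv2.fillConvexPoly(I,cv2.convexHull(((wproj(c,w)+.5)*S*16).round().astype(np.int32)),1,shift=4)
        return I>0
    f=lambda p:1-(ren(p)&T).sum()/max(1,(ren(p)|T).sum())
    sx=np.array([[0,0,0],[6,0,0],[0,6,0],[0,0,.15]])+np.asarray(p0)
    r=minimize(f,p0,method="Nelder-Mead",options=dict(initial_simplex=sx,xatol=.1,fatol=1e-4)); return r.x,1-r.fun
def barmask(c,uv,d=110):
    im=c["image"].astype(int); m=((im.sum(2)<d*2)&(im[...,0]>1.25*im[...,2]+3)).astype(np.uint8)
    n,l,st,ce=cv2.connectedComponentsWithStats(m); u,v=map(int,uv)
    k=l[v,u] or 1; return l==k,st[k]
E
python3 - <<'E'
from h import *
c=capture("wrist"); uv=wproj(c,[503,-418,56])[0]; print(uv,c["image"][int(uv[1]),int(uv[0])])
for d in(60,85,110):
    m,st=barmask(c,uv,d); print(d,st,*wfit(c,M["bar"],(502,-418,.78),m))
E
```

```text
[284.09549445 210.32501465] [50 29 19]
60 [276 188  19  42 764] [ 502.19892233 -419.66584263    0.77543669] 0.7841929689504747
85 [275 187  20  44 864] [ 502.09928718 -419.61388083    0.7944991 ] 0.8868360277136259
110 [275 187  21  45 921] [ 502.08985402 -419.62280831    0.79453835] 0.945342571208622
```

```bash
python3 go.py 502.1,-419.6,29,.78; python3 -m handwheel '60 1 3 40 0;60 1 3 90 0;60 1 3 110 0;60 1 3 119 0;60 1 3 121 0;60 1 3 121 0;8 1 3 121 0;8 1 3 121 0;8 1 3 121 0;8 1 3 121 0;8 1 3 121 0'
```

```text
(1, 3, 0, -0.0) rows 0.1 0.0
[ 502.28 -419.43   28.98    0.78]
time: 25.65
position: [502.3, -419.5, 29.0]
eef_rot: [2.908, 1.19, -0.0]
force: [0.8, 0.1, 0.6]
grip_width: 18.0
grip_force: 30.0
```

```bash
python3 -m handwheel '8 0 0 -20 0;8 0 0 -60 0;8 0 0 -95 0;8 0 0 -101 0;8 0 0 -101 0'; python3 go.py 502.3,-419.4,130,.78; python3 go.py 690.2,-6.4,130,2.77
```

```text
time: 26.28
position: [501.8, -419.1, 129.1]
eef_rot: [-2.907, -1.189, 0.001]
force: [1.3, 0.0, -1.6]
grip_width: 18.0
grip_force: 30.0
(0, 0, -101, -0.0) rows 1.6 0.0
[ 502.28 -419.43  129.98    0.78]
(424, -163, 0, -1.99) rows 7.3 10.6
[690.32  -5.92 129.98   2.77]
```

```bash
python3 -m handwheel '8 20 -8 0 -.1;8 60 -23 0 -.28;8 100 -38 0 -.46;8 142 -54 0 -.65;8 184 -70 0 -.84;8 226 -87 0 -1.03;8 268 -103 0 -1.22;8 310 -119 0 -1.41;8 352 -135 0 -1.6;8 394 -151 0 -1.78;8 416 -160 0 -1.92;8 424 -163 0 -1.99'; python3 -m handwheel '8 0 0 0 0;8 0 0 0 0'; python3 - <<'E'
from h import *
print(read_state()["position"])
c=capture("wrist"); cv2.imwrite("pics/wtray.png",c["image"][:,:,::-1])
P=np.array(M["tray"][0]); 
E
```

```text
time: 27.78
position: [689.6, -4.1, 126.8]
eef_rot: [-0.577, -3.083, 0.001]
force: [-0.4, 0.1, -0.7]
grip_width: 17.7
grip_force: 30.0
time: 28.02
position: [689.6, -6.5, 128.5]
eef_rot: [-0.587, -3.084, 0.001]
force: [0.1, 0.2, -0.8]
grip_width: 18.0
grip_force: 30.0
[689.58242895  -6.5163147  128.51393459]
```

View pics/wtray.png

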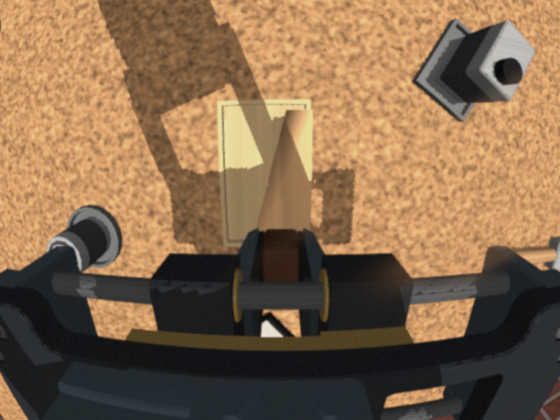

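The wrist view shows the tray's far corners at pixels (218,101) and (311,99), near-left corner at (224,245). The block hangs over it with its thin end at (288–310,110). The pot (85,240) and can (480,65) stand in their dishes. Computing tray position relative to the tool.

```bash
python3 - <<'E'
from h import *
c=capture("wrist"); s=read_state(); P=s["position"]; print(P)
A,B,D=[wray(c,q,12)[:2] for q in((218,101),(311.5,99),(224,245))]
print(A,B,D,"AB",np.hypot(*(A-B)),"AD",np.hypot(*(A-D)))
d=A-B; print("yaw from AB",np.arctan2(d[0],-d[1]) ,"yaw AD",np.arctan2(*(A-D)[::-1]))
a=2.77; X=np.array([np.cos(a),np.sin(a)]);Y=np.array([np.sin(a),-np.cos(a)])
print("centre from far edge", (A+B)/2-68*X)
for q in((289,110),(309,110)): 
  for z in(110,124): w=wray(c,q,z)[:2]-P[:2]; print(z,"thin end tool x,y",w@X,w@Y)
im=c["image"].astype(int); hsv=cv2.cvtColor(c["image"],cv2.COLOR_RGB2HSV); print(hsv[130:260:30,235],hsv[130,180])
for x in(675,): pass
E
```

```text
[689.92410444  -6.73429298 129.31868124]
[581.65001629 -22.95515305] [611.19269279  54.44747178] [708.33995194 -72.14203561] AB 82.84887486409488 AD 135.90323472924007
yaw from AB -0.3646101789534274 yaw AD 2.7712597708037525
centre from far edge [659.78037054  -8.94463024]
110 thin end tool x,y 82.29000026787192 5.943030043481978
124 thin end tool x,y 81.82756302308363 5.569444823312416
110 thin end tool x,y 82.37910959722929 17.642071682123273
124 thin end tool x,y 81.91018892646763 16.417286357851417
[[ 23  85 234]
 [ 23  87 234]
 [ 17 103 146]
 [ 18 102 145]
 [ 15 127 124]] [ 14 126 218]
```

```bash
python3 -m handwheel '8 -1 0 30 0;8 -1 0 65 0;8 -1 0 85 0;8 -1 0 90 0;8 -1 0 93 0;8 -1 0 95 0;8 -1 0 96 0;8 -1 0 96 0'; python3 go.py 691.2,-6.2,34,2.77
```

```text
time: 29.12
position: [691.6, -6.4, 34.4]
eef_rot: [0.585, 3.086, 0.0]
force: [-0.3, -1.1, -1.4]
grip_width: 17.8
grip_force: 30.0
(-1, 0, 96, -0.0) rows 1.5 0.0
[691.25  -6.29  33.98   2.77]
```

```bash
python3 -m handwheel '8 0 0 1 0;8 0 0 1 0;8 0 0 1 0'
```

```text
time: 29.5
position: [691.4, -6.4, 33.0]
eef_rot: [0.585, 3.086, -0.0]
force: [-0.4, 0.7, -0.5]
grip_width: 17.6
grip_force: 30.0
```

Contact reached. Release, rise, then go to wedge 2.

```bash
python3 -m handwheel '40 0 0 0 0;40 0 0 0 0;40 0 0 -20 0;40 0 0 -70 0;60 0 0 -116 0;60 0 0 -116 0'; python3 go.py 691.25,-6.3,150,2.77; python3 go.py 533.5,425.5,150,1.89
```

```text
time: 30.25
position: [694.0, -6.5, 154.2]
eef_rot: [0.583, 3.077, 0.002]
force: [0.2, -0.5, 0.4]
grip_width: 57.0
grip_force: 0.0
(0, 0, -116, -0.0) rows 1.9 0.0
[691.25  -6.29 149.98   2.77]
(305, 344, 0, 0.88) rows 7.4 4.7
[533.26 425.46 149.98   1.89]
```

```bash
python3 -m handwheel '60 22 25 0 .08;60 60 68 0 .2;60 100 113 0 .32;60 140 158 0 .44;60 180 203 0 .56;60 220 248 0 .68;60 260 293 0 .8;60 290 327 0 .88;60 303 342 0 .88;60 305 344 0 .88;60 305 344 0 .88'; python3 - <<'E'
from h import *
print(read_state()["position"])
c=capture("wrist")
for g in((533.5,425.5),(536,425)):
    uv=wproj(c,[*g,50])[0]; print(uv,c["image"][int(uv[1]),int(uv[0])])
    for d in(85,110):
        m,st=barmask(c,uv,d); print(d,st,*wfit(c,M["bar"],(533.5,425.5,1.89+np.pi),m))
E
```

```text
time: 31.62
position: [534.0, 423.9, 148.5]
eef_rot: [1.845, 2.542, -0.002]
force: [0.2, -0.2, -0.7]
grip_width: 59.9
grip_force: 0.0
[533.97759554 423.90478798 148.5015134 ]
[279.68898261 207.70823863] [50 31 21]
85 [271 184  22  45 864] [534.76712771 425.9679557    5.12163025] 0.8687782805429864
110 [270 184  24  45 926] [534.89115535 425.93067517   5.10141372] 0.9301858362631843
[282.24803174 209.09908511] [49 29 18]
85 [271 184  22  45 864] [534.76712771 425.9679557    5.12163025] 0.8687782805429864
110 [270 184  24  45 926] [534.89115535 425.93067517   5.10141372] 0.9301858362631843
```

```bash
python3 go.py 534.9,425.9,29,1.96
```

```text
(0, 2, 121, -0.07) rows 1.9 0.4
[535.17 426.08  28.98   1.96]
```

```bash
python3 -m handwheel '60 0 2 40 -.07;60 0 2 90 -.07;60 0 2 110 -.07;60 0 2 119 -.07;60 0 2 121 -.07;60 0 2 121 -.07;8 0 2 121 -.07;8 0 2 121 -.07;8 0 2 121 -.07;8 0 2 121 -.07;8 0 2 121 -.07'; python3 -m handwheel '8 0 0 -20 0;8 0 0 -60 0;8 0 0 -95 0;8 0 0 -121 0;8 0 0 -121 0'; python3 go.py 535.17,426.08,150,1.96;python3 go.py 628.6,-11.9,150,2.77
```

```text
time: 33.05
position: [535.3, 426.0, 27.9]
eef_rot: [-1.754, -2.606, 0.0]
force: [-1.7, -0.0, 0.0]
grip_width: 18.0
grip_force: 30.0
time: 33.67
position: [536.4, 426.8, 151.1]
eef_rot: [1.753, 2.605, 0.007]
force: [-0.4, 0.2, -1.5]
grip_width: 18.0
grip_force: 30.0
(0, 0, -121, -0.0) rows 1.9 0.0
[535.17 426.08 149.98   1.96]
(-441, -78, 0, -0.81) rows 7.2 4.3
[629.02 -11.82 149.98   2.77]
```

```bash
python3 - <<'E'
from h import *
for n in("top","side"):
    c=capture(n); x,s,T,I=fit(c,"bar","dark",(691.2,-6.3,2.77)); print(n,x,s, "z+4 not modelled")
    print([r["location"] for r in recognise(c,"wedge_block_1")])
look([("tin","grey",(340,-288,0)),("pot","grey",(649,-209,0)),("tray","wood",(659,-9,-.37))],("top",))
E
```

```text
top [690.9796223   -6.32459098   2.9309659 ] 0.7820448877805486 z+4 not modelled
[[545.3, 382.8, 145.0], [676.9, 3.8, 29.1]]
side [691.2   -6.3    2.77] 0.0 z+4 not modelled
[[525.3, 427.0, 134.5], [673.5, 5.1, 27.6]]
top tin [ 3.3788e+02 -2.8717e+02  1.0000e-01] 0.71
top pot [ 6.4291e+02 -2.0490e+02  1.0000e-01] 0.64
top tray [ 6.5824e+02 -9.2700e+00 -3.7000e-01] 0.85
```

```bash
python3 -m handwheel '8 -30 -5 0 -.06;8 -80 -14 0 -.16;8 -135 -24 0 -.27;8 -190 -34 0 -.38;8 -245 -43 0 -.49;8 -300 -53 0 -.6;8 -355 -63 0 -.7;8 -405 -72 0 -.78;8 -432 -76 0 -.81;8 -441 -78 0 -.81;8 -441 -78 0 -.81;8 -441 -78 0 -.81'; python3 - <<'E'
from h import *
s=read_state(); P=s["position"]; print(P,s["eef_rot"])
c=capture("wrist")
# predicted pixel of wedge1 top corners & tray
for q in((581.65,-22.96,12),(611.2,54.4,12)): print(wproj(c,q))
hsv=cv2.cvtColor(c["image"],cv2.COLOR_RGB2HSV)
m=(hsv[...,0]>=17)&(hsv[...,1]>50)&(hsv[...,1]<120)&(hsv[...,2]>90); m[245:]=0
n,l,st,ce=cv2.connectedComponentsWithStats(m.astype(np.uint8)); print([x.tolist() for x in st[1:] if x[4]>200])
print([r["location"] for r in recognise(c,"wedge_block_1")])
E
```

```text
time: 35.42
position: [628.8, -10.6, 148.7]
eef_rot: [-0.584, -3.086, -0.0]
force: [0.7, 0.0, -1.4]
grip_width: 17.8
grip_force: 30.0
[628.78368372 -10.5839508  148.68184215] [-5.83616372e-01 -3.08615846e+00 -4.88919688e-04]
[[249.63298405 158.7828926 ]]
[[335.61141726 158.40039517]]
[[248, 158, 88, 87, 3233]]
[[615.2, -5.1, 146.8], [633.8, 22.6, 30.9]]
```

```bash
python3 -m handwheel '8 0 0 35 0;8 0 0 75 0;8 0 0 98 0;8 0 0 106 0;8 0 0 110 0;8 0 0 113 0;8 0 0 115 0;8 0 0 116 0;8 0 0 116 0'
```

```text
time: 36.65
position: [629.2, -12.0, 33.2]
eef_rot: [0.585, 3.086, -0.0]
force: [-0.4, 0.5, -1.4]
grip_width: 17.7
grip_force: 30.0
```

```bash
python3 -m handwheel '8 0 0 1 0;8 0 0 1 0;8 0 0 1 0'
```

```text
time: 37.02
position: [629.1, -11.9, 32.0]
eef_rot: [0.585, 3.087, -0.0]
force: [0.0, 0.1, -1.6]
grip_width: 17.8
grip_force: 30.0
```

```bash
python3 -m handwheel '8 0 0 1 0;8 0 0 1 0;8 0 0 1 0'
```

```text
time: 37.4
position: [629.2, -11.9, 31.8]
eef_rot: [0.585, 3.086, -0.0]
force: [-2.3, -0.1, 5.6]
grip_width: 18.2
grip_force: 30.0
```

```bash
python3 -m handwheel '40 0 0 -1 0;40 0 0 -1 0;40 0 0 -1 0;40 0 0 -20 0;40 0 0 -70 0;40 0 0 -150 0;40 0 0 -200 0;40 60 20 -200 0;40 150 60 -200 0;40 200 70 -200 0;40 200 70 -200 0'; python3 - <<'E'
from h import *
for n in("top","side"):
    c=capture(n); print(n)
    for o in("paint_tin","tester_pot","thinner_can","wedge_block_1"): print(o,[([round(v) for v in r["location"]],round(r["score"],2)) for r in recognise(c,o)[:3]])
    cv2.imwrite(f"pics/end_{n}.png",c["image"][:,:,::-1])
    if n=="top":
        for b in((691,-6.3,2.77),(629,-12,-.37)): x,s,_,_=fit(c,"bar","dark",b); print("bar",x.round(2),round(s,2))
E
```

```text
time: 38.78
position: [465.9, 127.9, 231.0]
eef_rot: [-0.582, -3.087, -0.0]
force: [1.0, -0.0, 0.0]
grip_width: 40.1
grip_force: 0.0
top
paint_tin [([341, -279, 82], 0.87)]
tester_pot [([640, -204, 64], 0.82), ([631, -18, 27], 0.66)]
thinner_can [([637, -12, 9], 0.74)]
wedge_block_1 [([674, 2, 28], 0.78), ([635, -19, 24], 0.56)]
bar [691.13  -6.25   2.94] 0.77
bar [ 6.2733e+02 -1.0980e+01 -2.3000e-01] 0.74
side
paint_tin [([327, -269, 60], 0.91)]
tester_pot [([640, -198, 49], 0.65)]
thinner_can [([614, 216, 66], 0.7)]
wedge_block_1 [([612, -5, 28], 0.82), ([655, 17, 27], 0.67), ([614, 214, 67], 0.56)]
```

```bash
python3 -c "
from rig import *
print(hand_in())"
```

```text
the job is handed in; nothing more can be done
None
```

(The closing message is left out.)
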